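Shift the grinder-polisher into slow gear with its pull-and-turn selector

TASK

The grinder-polisher stands in neutral after wet grinding; put it into its slow gear for polishing. Pull the sprung gear selector knob up clear of its index ring, turn it towards the mark with one dot, and let it drop fully home in the notch of that gear, then let go and leave everything else as it stands. The notch lies only roughly at its mark, so feel for it with light pressure: the selector tooth must never be forced against the ring.

Things in the scene. Friction and masses are not known exactly. Their poses are not given: they have to be found in the camera images.
- machine: Grinder-polisher: white housing 500 mm (own x, front to back) by 360 mm (y), fixed on the bench; flat control deck 170 mm above the bench at its front; behind it a round bowl (340 mm across, rim 30 mm above the deck) with a platen; water spout at the back right, up to 80 mm above the deck. Origin: centre of its underside; front faces own -x.
- selector: The gear selector: fixed gland carrying the sprung stem and the black bar knob, 165 mm in front of the machine's centre and 70 mm to its right (own -y). Origin: on the vertical knob axis, 3 mm above the deck. Own x points to the machine's back: there is neutral.
- ring_centre (a point): Centre, on the knob's axis at the blocks' top (13 mm above the deck), of the steel index ring, 74 mm across, with blocks 24 to 36 mm from the axis. Between them: wide open neutral pocket, and two gear notches, 10 mm wide, some 1.05 rad either side of it. The ring is clocked by hand: each notch lies up to 0.18 rad (5 mm) either way from its mark. Blocks: 10 mm long before a notch, 14 mm beyond.
- pointer_tip (a point): Outer end, on the centreline, of the knob's steel tooth: 7 mm wide, 8 mm high, flat below, pointing out radially to 42 mm from the axis; it is also the pointer. 9 mm above the deck when home. It falls into a notch when within 1.5 mm of its middle; elsewhere it rides on the blocks. In neutral it hangs loose. Pressed on the ring with over 30 N it counts as forced.
- knob_grip (a point): On the knob's axis at the height to grip, 43 mm above the deck when home; moves with the knob. The knob's upright bar is 12 mm wide (own y) and 46 mm long (own x, the pointer's direction); its grip faces reach from 24 mm below this point to 10 mm above. Below them is a round skirt 40 mm across. Own z: the pull direction, up.
- selector_lift (a joint): How far the knob is pulled up, m: 0 = fully home (in a notch or in neutral), 0.007 to 0.008 = tooth rides on the blocks, over 0.008 = clear of them, stop at 0.014. A spring pushes it down with 6 N at 0, 12 N at 0.014; grease slows it (80 N per m/s).
- selector_turn (a joint): Turn of the knob, rad, positive anticlockwise from above; 0 = pointer straight to the machine's back. Stops at -1.5 and 1.5. Turns easily when lifted (about 0.02 N m).
- mark_slow: Slow gear mark: round aluminium disc 18 mm across, 2 mm thick, with ONE dark dot, riveted flat on the deck, its centre 58 mm from the knob's axis, 1.05 rad to one side of neutral; the side differs from start to start. Origin: centre of its underside.
- mark_fast: Fast gear mark: oblong aluminium plate 32 x 18 mm, 2 mm thick, with TWO dark dots, likewise on the other side of neutral. Origin: centre of its underside.
- mount_a: Bystander: specimen in a black resin puck, 30 mm across, 18 mm high, loose on the deck some 120 mm left of the knob. Origin: centre of its underside.
- bottle: Bystander: white bottle of polishing suspension, 62 mm across, 160 mm high, loose on the bench to the right of the machine. Origin: centre of its underside.
- tray: Bystander: grey divided specimen tray, 130 x 90 x 30 mm, loose on the bench to the left of the machine. Origin: centre of its underside.

How it is judged:
By the outcome, as a careful person would: the job done as asked, in the order asked, and still so for the second after the job is handed in, with the robot touching nothing.
It also fails if it takes over 48 s, if anything falls off the work surface, if the arm or the gripper's body presses on something with over 40 N, if the wrist force passes 120 N, or if a joint passes its speed limit or range.

ROBOT

A 6-joint arm with a two-finger parallel gripper is mounted at the origin on the work surface. World frame = base frame: x ahead of the robot, y to its left, z up, the work surface at z = 0. Lengths are in mm, angles in rad, forces in N, time in s.
With the tool pointing down it reaches from about 425 to 925 mm from the base axis. Payload 12.5 kg.
Tool frame: the origin (TCP) lies midway between the tips of the shut fingers; the grasp point (between the pads) lies 19 mm behind it (robot.tcp_to_grasp is the distance from the TCP to the grasp point, in mm); z points along the fingers, y is the line along which they close (so a half turn about z gives the same grasp; the last joint's range is limited). The gripper opens to 85 mm and grips with 20 to 120 N. Pads are 22 mm wide; open, the fingers measure 114 mm over their backs; the gripper's body (76 mm by 85 mm) begins 54 mm behind the grasp point. The pads swing forward as they close: fully open they stand 13 mm farther back than shut.
Start: joints at [-1.352, 0.491, 1.559, -0, 1.092, -0.106], TCP at [199.472, -592.331, 231.327] pointing down, gripper open.
Joint ranges: [-3.1, 3.1], [-0.84, 2.19], [0.05, 2.79], [-1.13, 4.28], [0.06, 2.93], [-2.69, 2.69]. Speed limits (rad/s): [2.22, 2.22, 2.79, 3.14, 3.14, 3.14].

INTERFACE

Orientations are given as a unit quaternion [x, y, z, w].
In Python, from plant import robot, cams, order, finder gives the robot as it stands.
- The arm moves only by the shell command python3 -m creep 'ROWS'. ROWS is JSON, a list of rows, each an object of numbers: "jaw": the closure, from -1 (fully open) to 1 (shut), so that 0 is half open; "x", "y", "z": the shift along the tool's x, y, z as a fraction of full scale; "turn": the turn about the tool's z as a fraction of full scale. In form: [{"jaw": .., "x": .., "y": .., "z": .., "turn": ..}, ...]. A call has 1 to 5 rows; each row shifts and turns the commanded pose from where the row before left it, along the tool's axes as they then stand; what a row does not reach is not made up. Full scale, the value 1, is 5 cm for a shift and 120 degrees for a turn. A row lasts 1/10 s, in which the tool goes at most 50 mm and 8.59 degrees, less where a joint would pass 70% of its speed; a pose out of reach is approached as far as the arm can. A call with a number of a shift or a turn outside -1 to 1 is refused whole. A call with a gripper value outside its range is refused whole. The fingers move at their own pace and stop on an object; the grip force is fixed at half the most. Time passes only in rows, so rows that do not move let the fingers close. It gives the time, the measured TCP pose, the force, the opening and the grip force at its end, in the units of the state.
- robot.read_state(): the state, without advancing time (a new reading comes with each control period).
- cams.read_camera(name): name is "scene" or "top" or "wrist"; returns a dict with "image" (420x560x3 uint8, red, green, blue), "fx", "fy", "cx", "cy" (pixels), "world_from_camera" (4x4, takes a point from camera to world coordinates). Camera axes: x right, y down, z forward; pixel columns grow to the right and rows downward; lengths in mm; the calibration is good to about 2 mm. A picture is of the moment at which its call begins. There is no depth.
- order.finish_job(): hands the job in; it is judged then, once.
Trained networks look in a picture, given as the dict that the camera call returned (one of the last four; its "shot" number tells which), for a name from the list of things; names that differ only in an ending like _2 or _b are one class to them, and where a whole thing is asked for, a point or a joint stands for the part that bears it (a point fixed in the world has none). Each returns a list of dicts, best first, with "confidence" (0 to 1); they miss things now and then, are a little off and sometimes report something else, mostly with a low value. They report only what shows in the picture. A call takes as long as a camera call.
- finder.trace(picture, query): "mask" (420x560 bool, what is visible of it) and "position" ([column, row] in pixels, amid what is visible of it).
The state is a dict: "time_s": time; "joint_pos": joint angles; "qvel": joint speeds; "joint_efforts": joint torques, N m; "eef_pos": TCP position; "orientation": TCP orientation; "contact_force": force on the tool from outside, world axes, zero at the start; "torque": the same for the moment, N m; "grip_width": finger opening in mm; "grasp_force": force on a finger pad.
Only numpy, scipy, OpenCV 4.12 (cv2) and the standard library are available. Lean on these libraries where they do the work, as an engineer would, in place of code of your own. Each camera call takes 0.05 s, during which the arm holds its last target. There are 200 camera calls.

## Working session

There is one attempt and no reset: what is moved stays moved. The work goes in short steps, Python scripts to look and compute and a shell command to move; the robot and the scene stay as the last step left them, time stands still between calls to the robot, and variables do not carry over. Pictures are saved under pics/ and viewed, at most 10 in all, crops included, and the job is handed in when it is done.

```bash
ls; mkdir -p pics
cat > h.py <<'E'
import numpy as np, cv2
from plant import robot, cams, order, finder
def ray(p,uv):
    T=np.array(p["world_from_camera"]);d=T[:3,:3]@np.array([(uv[0]-p["cx"])/p["fx"],(uv[1]-p["cy"])/p["fy"],1.])
    return T[:3,3],d/np.linalg.norm(d)
def atz(p,uv,z):
    o,d=ray(p,uv);return o+d*(z-o[2])/d[2]
def tri(rs):
    A=np.zeros((3,3));b=np.zeros(3)
    for o,d in rs:
        M=np.eye(3)-np.outer(d,d);A+=M;b+=M@o
    x=np.linalg.solve(A,b);return x,[round(float(np.linalg.norm((np.eye(3)-np.outer(d,d))@(x-o))),1) for o,d in rs]
def proj(p,X):
    T=np.linalg.inv(np.array(p["world_from_camera"]));c=T[:3,:3]@np.asarray(X,float)+T[:3,3]
    return np.array([p["fx"]*c[0]/c[2]+p["cx"],p["fy"]*c[1]/c[2]+p["cy"]])
def save(p,n): cv2.imwrite("pics/"+n,cv2.cvtColor(p["image"],cv2.COLOR_RGB2BGR))
E
python3 - <<'E'
from h import *
np.set_printoptions(precision=1,suppress=True)
R={}
for c in ("scene","top","wrist"):
    p=cams.read_camera(c);save(p,c+"0.png")
    for q in ("machine","selector","ring_centre","pointer_tip","knob_grip","mark_slow","mark_fast"):
        r=finder.trace(p,q)
        for k in r[:2]: print(c,q,round(k["confidence"],2),np.round(k["position"],1),k["mask"].sum())
        if r: R.setdefault(q,[]).append(ray(p,r[0]["position"]))
for q in R:
    if len(R[q])>1: print(q,*tri(R[q]))
s=robot.read_state();print(s)
E
```

```text
pics
scene machine 0.67 [330.7 253. ] 30076
scene machine 0.43 [240.1 326. ] 1090
scene selector 0.55 [250.9 221.6] 397
scene ring_centre 0.92 [249.7 221.3] 351
scene pointer_tip 0.68 [245.9 220. ] 323
scene knob_grip 0.81 [247.2 218.9] 408
scene mark_slow 0.55 [251.6 248.3] 38
top machine 0.56 [275.8 158.7] 39898
top selector 0.82 [330.7 217.4] 411
top ring_centre 0.65 [327.8 218.2] 459
top ring_centre 0.52 [173.7 234.8] 2456
top pointer_tip 0.61 [332.2 216.3] 431
top knob_grip 0.73 [331.8 214.9] 396
top knob_grip 0.33 [402.8 184.9] 1067
top mark_slow 0.52 [352.3 200.2] 46
top mark_fast 0.44 [301.5 211.5] 136
machine [760.5  80.8  59.5] [5.8, 5.8]
selector [603.2 -41.  187.5] [1.0, 1.0]
ring_centre [600. -38. 184.] [1.8, 1.8]
pointer_tip [600.  -46.5 197.6] [4.3, 4.3]
knob_grip [602.2 -44.7 201.5] [3.8, 3.8]
mark_slow [645.4 -86.1 164.1] [0.3, 0.3]
{'time_s': 1.2, 'joint_pos': array([-1.4,  0.5,  1.6, -0. ,  1.1, -0.1]), 'qvel': array([-0., -0., -0.,  0., -0.,  0.]), 'joint_efforts': array([ -0. , -61.8, -26.2,  -0. ,   0. ,   0. ]), 'eef_pos': array([ 199.5, -592.3,  231.3]), 'orientation': array([ 1. ,  0.2, -0. ,  0. ]), 'contact_force': array([-0.6, -0.3,  0.6]), 'torque': array([-0.,  0.,  0.]), 'grasp_force': 0.0, 'grip_width': 85.43435433345611}
```

View pics/top0.png

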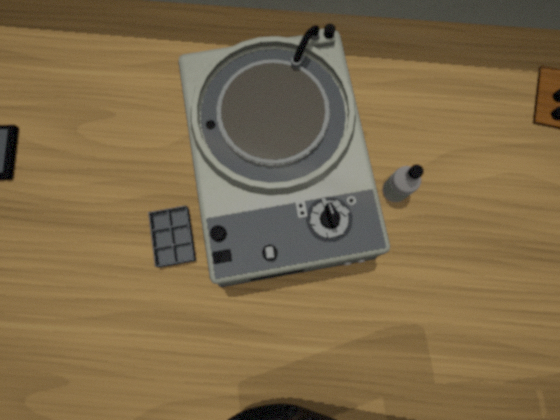

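View pics/scene0.png

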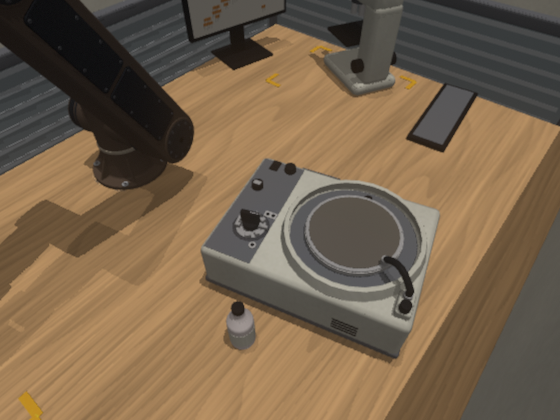

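Run:
```python
from h import *
np.set_printoptions(precision=3,suppress=True)
s=robot.read_state();print(s['time_s'],s['orientation'])
p=cams.read_camera("wrist");T=np.array(p["world_from_camera"]);print(T,p["fx"])
from scipy.spatial.transform import Rotation as R
r=R.from_quat(s['orientation']).as_matrix();print(r);print(r.T@(T[:3,3]-s['eef_pos']))
```

```text
1.2 [ 0.987  0.162 -0.     0.   ]
[[   0.319   -0.908   -0.27   268.426]
 [  -0.948   -0.306   -0.09  -570.403]
 [  -0.       0.285   -0.959  372.796]
 [   0.       0.       0.       1.   ]] 303.8796700967398
[[ 0.948  0.319  0.   ]
 [ 0.319 -0.948 -0.   ]
 [-0.     0.    -1.   ]]
[  72.333    1.242 -141.482]
```

The top view shows the round one-dot mark at (352,200), to the machine's right of the knob at (331,216). The oblong two-dot plate is at (301,211). So the turn is negative, which is clockwise from above. The way over the bench is free: the bottle at (405,183) is low. I'll move in over the knob.

```bash
python3 -m creep '[{"jaw":-1,"x":0.4,"y":-0.3,"z":-0.4,"turn":0},{"jaw":-1,"x":0.7,"y":-0.5,"z":-0.4,"turn":0},{"jaw":-1,"x":0.7,"y":-0.5,"z":-0.4,"turn":0},{"jaw":-1,"x":0.7,"y":-0.5,"z":0,"turn":0},{"jaw":-1,"x":0.7,"y":-0.5,"z":0,"turn":0}]'; python3 -m creep '[{"jaw":-1,"x":0.7,"y":-0.5,"z":0,"turn":0},{"jaw":-1,"x":0.7,"y":-0.5,"z":0,"turn":0},{"jaw":-1,"x":0.7,"y":-0.5,"z":0,"turn":0},{"jaw":-1,"x":0.7,"y":-0.5,"z":0,"turn":0},{"jaw":-1,"x":0.7,"y":-0.5,"z":0,"turn":0}]'
```

```text
time_s: 1.75
eef_pos: [315.2, -431.0, 292.1]
orientation: [0.987, 0.162, 0.0, 0.001]
contact_force: [1.0, -0.1, -0.2]
grip_width: 85.2
grasp_force: 0.0
time_s: 2.25
eef_pos: [441.1, -256.4, 291.5]
orientation: [0.987, 0.162, 0.0, 0.0]
contact_force: [0.1, -0.7, 0.8]
grip_width: 85.0
grasp_force: 0.0
```

```bash
python3 -m creep '[{"jaw":-1,"x":0.7,"y":-0.5,"z":0,"turn":0},{"jaw":-1,"x":0.7,"y":-0.5,"z":0,"turn":0},{"jaw":-1,"x":0.7,"y":-0.5,"z":0,"turn":0},{"jaw":-1,"x":0.7,"y":-0.5,"z":0,"turn":0},{"jaw":-1,"x":0.3,"y":-0.2,"z":0,"turn":0}]'
cat > look.py <<'E'
from h import *
import sys
np.set_printoptions(precision=1,suppress=True)
n=sys.argv[1];p=cams.read_camera("wrist");save(p,n+".png")
import pickle;pickle.dump({k:p[k] for k in p},open(n+".pkl","wb"))
for q,z in (("selector",185),("ring_centre",183),("pointer_tip",183),("knob_grip",220),("mark_slow",172),("mark_fast",172)):
    for k in finder.trace(p,q)[:1]: print(q,round(k["confidence"],2),np.round(k["position"],1),k["mask"].sum(),atz(p,k["position"],z))
s=robot.read_state();print(s["time_s"],s["eef_pos"],s["joint_pos"])
E
python3 look.py w1
```

```text
time_s: 2.75
eef_pos: [553.6, -101.5, 291.3]
orientation: [0.987, 0.163, 0.0, -0.0]
contact_force: [0.2, -0.5, -0.3]
grip_width: 85.5
grasp_force: 0.0
selector 0.74 [226.9 125.2] 2901 [605.2 -41.9 185. ]
ring_centre 0.76 [224.6 125.5] 2885 [604.3 -39.9 183. ]
pointer_tip 0.98 [222.7 123.2] 2820 [605.5 -38.  183. ]
knob_grip 0.83 [225.3 121.1] 2871 [609.9 -45.4 220. ]
mark_fast 0.72 [164.4  83. ] 947 [619.5  16.2 172. ]
3.1 [ 551.6 -105.2  291.4] [-0.3  0.3  1.6 -0.   1.2  0.9]
```

View pics/w1.png

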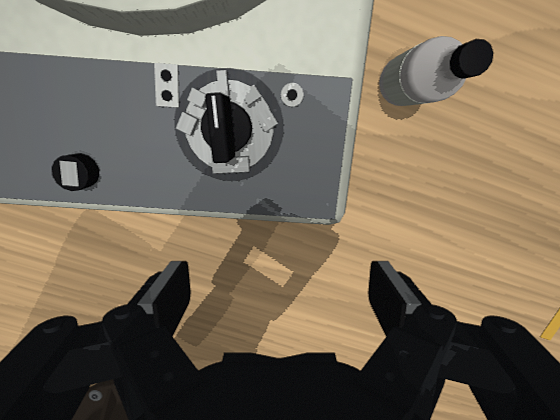

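The wrist view shows the one-dot disc at (291,95), the two-dot plate at (167,85) and the knob at about (226,125). The pointer is at about (222,75). The notches show as gaps between the blocks on each side. Next I'll solve the geometry.

Run:
```python
from h import *; import pickle
np.set_printoptions(precision=2,suppress=True)
p=pickle.load(open("w1.pkl","rb"))
s=atz(p,(291.5,95),172);f=atz(p,(167,85.5),172);t=atz(p,(222.5,74),183)
print("slow",s,"fast",f,"tip",t)
v=s-f;L=np.hypot(*v[:2]);print("dist",L,2*58*np.sin(1.05))
a=np.arctan2(-v[0],-(-v[0])*0+ -v[1]*-1) # unused
yd=-v[:2]/L; xd=np.array([yd[1],-yd[0]]);yaw=np.arctan2(xd[1],xd[0])
ax=(s+f)[:2]/2-xd*58*np.cos(1.05);print("yaw",yaw,"axis",ax,"pointer ang",np.arctan2(t[1]-ax[1],t[0]-ax[0])-yaw,np.hypot(*(t[:2]-ax)))
# white pixels around the ring at blocks' top
im=p["image"].astype(int);
for r in (26,29,32,34):
    row=''
    for a in np.arange(-1.8,1.81,0.05):
        u,w=proj(p,[ax[0]+r*np.cos(yaw+a),ax[1]+r*np.sin(yaw+a),183]).round().astype(int)
        row+='%4d'%im[w,u].mean()
    print(r,row)
c=cv2.resize(cv2.cvtColor(p["image"],cv2.COLOR_RGB2BGR)[50:200,150:330],None,fx=4,fy=4,interpolation=cv2.INTER_CUBIC);cv2.imwrite("pics/w1c.png",c)
```

```text
slow [643.6  -82.71 172.  ] fast [618.34  13.79 172.  ] tip [639.97 -28.14 183.  ]
dist 99.75764818695072 100.62109416890597
yaw 0.2559816580993918 axis [603.05 -41.77] pointer ang 0.09761729626532051 39.35753582016691
26  159 158 156 157 159 158 161 162 122 143 140 158 159 159 163 162 163 164 168 171  83  62 160 149 166 127 183 196 195 200 186 163 161 160 167  67 141 167 175 108  24  18  22  21  87  56 138  27  26  22  30  99 149 178 190 162 105 188 180 176 178 185 149 165 185 188 148  71  46  48  51 115 156
29  161 158 159 158 159  76 149 161 182 159 161 164 161 167 167 166 164 164 167 141  88  91 165 161 161 161 177 192 190 195 200 199 195 190 180 136 150 190 187 186 186 184 190 191 201 157 204  76  30 172 189 181 180 180 180 183 103 142 179 180 180 184  61 189 185 179 179 178 179 178 185 159  38
32  160 158 159 162  78 113 162 162 161 166 162 162 164 163 164 164 163 163 167 137  79 146 164 162 162 163 180 190 190 195 194 199 198 191 188 152 110 193 187 185 185 185 189 189 189 181 181 183 184 119 182 181 179 178 180 180 169 181 182 184 186 154 116 183 179 179 180 181 184 183 179 181 153
34  159 163 163 164 134 134 152 166 162 162 164 177 159 159 162 165 165 167 165  78  55 171 162 162 163 159 197 191 185 194 195 198 200 191 189 179  78 195 187 186 185 191 161 197 188 186 188 190 186 166 151 182 179 179 178 177 158 114 119 112 113  74 149 176 174 175 175 178 179 180 184  68  96
```

View pics/w1c.png

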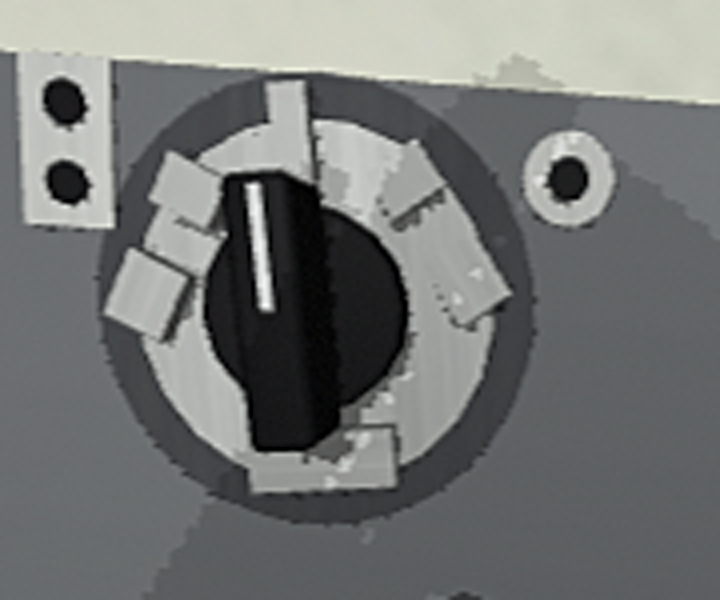

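```bash
python3 -m creep '[{"jaw":-1,"x":0.4,"y":-0.25,"z":0.15,"turn":0},{"jaw":-1,"x":0.4,"y":-0.25,"z":0.15,"turn":0},{"jaw":-1,"x":0.38,"y":-0.24,"z":0.1,"turn":0},{"jaw":-1,"x":0.2,"y":-0.14,"z":0,"turn":0},{"jaw":-1,"x":0,"y":0,"z":0,"turn":0}]'
python3 look.py w2
python3 - <<'E'
import cv2; i=cv2.imread("pics/w2.png")
cv2.imwrite("pics/w2c.png",cv2.resize(i[130:330,180:380],None,fx=3,fy=3,interpolation=cv2.INTER_CUBIC))
E
```

```text
time_s: 3.6
eef_pos: [603.8, -40.4, 271.3]
orientation: [0.987, 0.162, -0.0, 0.0]
contact_force: [-0.1, -0.3, -0.0]
grip_width: 85.2
grasp_force: 0.0
selector 0.64 [278.9 215.9] 2723 [603.7 -41.5 185. ]
ring_centre 0.72 [277.7 214.2] 2663 [604.2 -40.4 183. ]
pointer_tip 0.69 [342.9 180.4] 394 [645.9 -79.1 183. ]
knob_grip 0.87 [279.4 211.4] 2738 [617.4 -37.3 220. ]
mark_slow 0.73 [345.5 183. ] 377 [643.3 -84.8 172. ]
mark_fast 0.91 [217.8 171.1] 918 [619.7  15.2 172. ]
3.95 [603.3 -41.2 271.6] [-0.2  0.4  1.6 -0.   1.2  1.1]
```

View pics/w2.png

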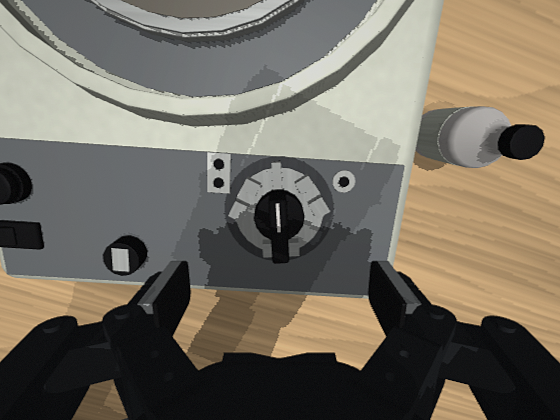

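The knob at (279,214) lies in front of the fingers, nearly centred at column 280. The one-dot mark is at (344,182). I'll view the crop for the notch edges.

View pics/w2c.png

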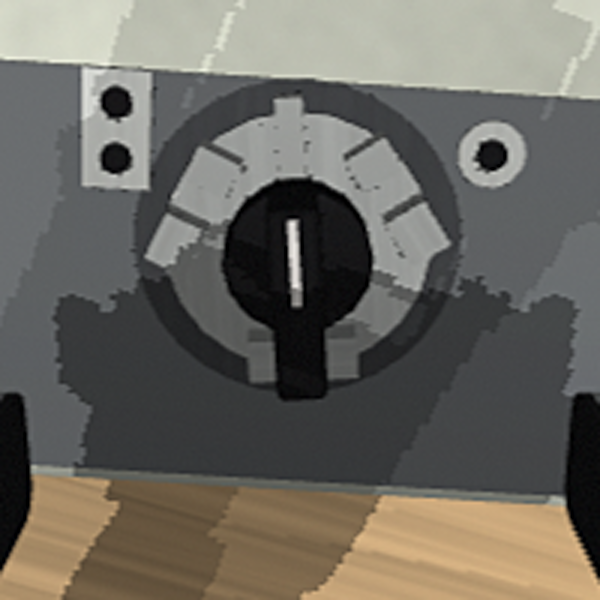

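The crop shows the right-hand notch between the two blocks. Their back faces are the dark lines (345,160)-(385,137) and (386,217)-(426,197). From these I'll work out the notch angle and the grip offsets.

Run:
```python
from h import *; import pickle
np.set_printoptions(precision=2,suppress=True)
p1=pickle.load(open("w1.pkl","rb"));p=pickle.load(open("w2.pkl","rb"))
c=lambda x,y:(180+x/3,130+y/3)
s=atz(p,c(491,155),172);f=atz(p,c(116,129),172)
v=s-f;L=np.hypot(*v[:2]);yd=-v[:2]/L;xd=np.array([yd[1],-yd[0]]);yaw=np.arctan2(xd[1],xd[0])
ax=(s+f)[:2]/2-xd*58*np.cos(1.05);print("slow",s,"fast",f,L,"yaw",yaw,"axis",ax)
print("slow tri",*tri([ray(p,c(491,155)),ray(p1,(291.5,95))]))
t=atz(p,c(289,98),187);print("tip",t,np.hypot(*(t[:2]-ax)),np.arctan2(t[1]-ax[1],t[0]-ax[0])-yaw)
for a,b in ((((289.5,220),(297,306))),): 
    A=tri([ray(p,c(*a)),ray(p1,(213,96.5))]);B=tri([ray(p,c(*b)),ray(p1,(216.5,127.5))]);print("knob line",A,B,np.arctan2(*(A[0]-B[0])[1::-1])-yaw)
    z=223
    A=atz(p,c(*a),z);B=atz(p,c(*b),z);print(A,B,np.arctan2(*(A-B)[1::-1])-yaw)
for (a,b,off) in (((387,219),(426,200),-5),((347,163),(384,139),15)):
    A=atz(p,c(*a),183)[:2];B=atz(p,c(*b),183)[:2]
    d=(B-A)/np.linalg.norm(B-A);ang=np.arctan2(d[1],d[0]);n=np.array([-d[1],d[0]])
    print("edge dir",ang-yaw,"offset",n@(A-ax),"r",d@(A-ax),d@(B-ax))
    for P,r in ((A,0),(B,0)):
        q=P-ax;R=np.hypot(*q);print("  pt ang",np.arctan2(q[1],q[0])-yaw,"R",R,"notch ang if offset",np.arctan2(q[1],q[0])-yaw-np.arcsin(off/R))
```

```text
slow [643.86 -82.95 172.  ] fast [618.46  14.19 172.  ] 100.4051880689208 yaw 0.25574403558964703 axis [603.24 -41.68]
slow tri [643.73 -82.82 172.07] [0.2, 0.2]
tip [642.96 -26.28 187.  ] 42.60479312976922 0.11430866770368642
knob line (array([622.22, -33.65, 220.62]), [0.0, 0.0]) (array([604.2 , -41.38, 222.05]), [0.1, 0.1]) 0.1493521318768209
[622.85 -33.46 223.  ] [604.61 -41.33 223.  ] 0.15152999119276322
edge dir -1.0274154099685988 offset -1.4125934895725702 r 25.78318401864042 36.996302100377356
  pt ang -1.0821480858900032 R 25.821851182784272 notch ang if offset -0.8872827188366349
  pt ang -1.0655788898748926 R 37.023260114003584 notch ang if offset -0.9301147275368975
edge dir -0.9124434823500929 offset 13.951185969062617 r 24.831368577037168 36.039058298022496
  pt ang -0.40055767573478984 R 28.48214274509624 notch ang if offset -0.955207637287874
  pt ang -0.5430957618455841 R 38.64517192291469 notch ang if offset -0.9417156500729299
```

```bash
python3 -m creep '[{"jaw":-1,"x":0,"y":0,"z":0.4,"turn":-0.026},{"jaw":-1,"x":0,"y":0.01,"z":0.4,"turn":0},{"jaw":-0.4,"x":0,"y":0,"z":0.4,"turn":0},{"jaw":0,"x":0,"y":0,"z":0.3,"turn":0},{"jaw":0,"x":0,"y":0,"z":0,"turn":0}]'; python3 -m creep '[{"jaw":0.4,"x":0,"y":0,"z":0,"turn":0},{"jaw":0.4,"x":0,"y":0,"z":0,"turn":0},{"jaw":0.4,"x":0,"y":0,"z":0,"turn":0}]'; python3 look.py w3
```

```text
time_s: 4.45
eef_pos: [602.8, -41.2, 194.6]
orientation: [0.982, 0.188, -0.002, -0.001]
contact_force: [-0.7, -0.4, 0.7]
grip_width: 44.2
grasp_force: 0.0
time_s: 4.75
eef_pos: [604.0, -41.1, 197.2]
orientation: [0.982, 0.188, 0.001, 0.0]
contact_force: [-0.0, -0.3, 0.8]
grip_width: 25.7
grasp_force: 0.0
selector 0.9 [280.4 255.9] 5407 [604.7 -42.9 185. ]
ring_centre 0.61 [277.  258.3] 5358 [601.8 -42.1 183. ]
pointer_tip 0.61 [278.2 259.2] 5413 [601.5 -42.9 183. ]
knob_grip 0.88 [279.2 257.4] 5416 [619.  -36.5 220. ]
mark_slow 0.96 [370.7 211.1] 791 [644.3 -82.9 172. ]
mark_fast 0.67 [193.8 188.3] 1858 [619.5  15.2 172. ]
5.1 [603.7 -41.  196.4] [-0.2  0.5  1.6 -0.   1.   1. ]
```

View pics/w3.png

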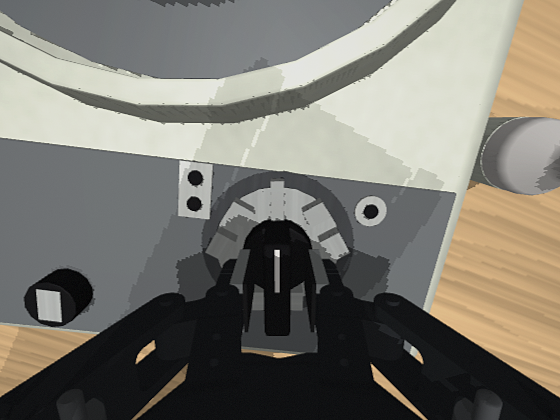

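The bar (277,270) stands midway between the fingers and parallel to them, with the pointer at (278,185). I'll close the jaws.

```bash
python3 -m creep '[{"jaw":1,"x":0,"y":0,"z":0,"turn":0},{"jaw":1,"x":0,"y":0,"z":0,"turn":0},{"jaw":1,"x":0,"y":0,"z":0,"turn":0},{"jaw":1,"x":0,"y":0,"z":0,"turn":0}]'
```

```text
time_s: 5.5
eef_pos: [603.5, -40.5, 196.5]
orientation: [0.982, 0.189, -0.0, -0.0]
contact_force: [-2.4, 5.0, 3.5]
grip_width: 11.2
grasp_force: 60.1
```

```bash
python3 -m creep '[{"jaw":1,"x":-0.01,"y":-0.01,"z":-0.06,"turn":0},{"jaw":1,"x":0,"y":0,"z":-0.08,"turn":0},{"jaw":1,"x":0,"y":0,"z":-0.08,"turn":0},{"jaw":1,"x":0,"y":0,"z":0,"turn":0},{"jaw":1,"x":0,"y":0,"z":0,"turn":0}]'
```

```text
time_s: 6.0
eef_pos: [603.3, -40.5, 206.2]
orientation: [0.982, 0.188, -0.0, -0.0]
contact_force: [5.7, 4.2, -10.4]
grip_width: 10.6
grasp_force: 58.5
```

```bash
python3 -m creep '[{"jaw":1,"x":0,"y":0,"z":-0.02,"turn":0.02},{"jaw":1,"x":0,"y":0,"z":0,"turn":0.05},{"jaw":1,"x":0,"y":0,"z":0,"turn":0.05},{"jaw":1,"x":0,"y":0,"z":0,"turn":0.05},{"jaw":1,"x":0,"y":0,"z":0,"turn":0.05}]'; python3 -m creep '[{"jaw":1,"x":0,"y":0,"z":0,"turn":0.05},{"jaw":1,"x":0,"y":0,"z":0,"turn":0.05},{"jaw":1,"x":0,"y":0,"z":0,"turn":0.05},{"jaw":1,"x":0,"y":0,"z":0,"turn":0.05},{"jaw":1,"x":0,"y":0,"z":0,"turn":0.03}]'; python3 look.py w4
python3 - <<'E'
from plant import robot
s=robot.read_state();o=s["orientation"];import math;print(2*math.atan2(o[1],o[0]),s["contact_force"],s["torque"],s["joint_pos"][5])
E
```

```text
time_s: 6.5
eef_pos: [603.3, -40.7, 206.9]
orientation: [0.999, -0.043, -0.0, -0.0]
contact_force: [6.2, 2.6, -11.6]
grip_width: 10.8
grasp_force: 58.5
time_s: 7.0
eef_pos: [603.2, -40.8, 207.0]
orientation: [0.96, -0.28, -0.0, 0.0]
contact_force: [4.4, 1.7, -11.6]
grip_width: 10.9
grasp_force: 58.5
selector 0.98 [278.6 251.2] 4653 [602.4 -40.9 185. ]
ring_centre 0.88 [279.4 250.1] 4477 [601.9 -41.2 183. ]
pointer_tip 0.63 [277.  251.1] 4549 [602.2 -39.6 183. ]
knob_grip 0.74 [279.2 250.2] 4662 [616.  -49.9 220. ]
mark_slow 0.89 [297.9 147.1] 782 [646.  -81.7 172. ]
mark_fast 0.63 [192.4 264.3] 1262 [619.3  13.7 172. ]
7.35 [603.2 -40.8 207.1] [-0.2  0.5  1.6 -0.   1.   2. ]
-0.5620195974484435 [  4.82034796   2.19787275 -12.05042689] [ 0.26177143 -0.81890193 -0.04146434] 1.9561665874285439
```

View pics/w4.png

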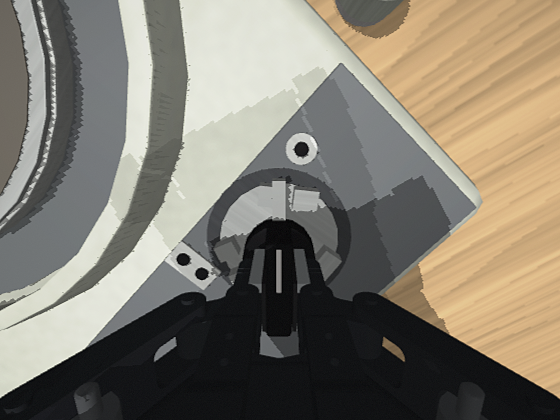

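The knob (278,250) turned with the jaws and the tooth stands at (279,186). The edge of the far block is at column 295, so the notch centre is about 4 mm further clockwise, near -0.94 rad. I'll turn the rest and lower to just above the blocks.

```bash
python3 -m creep '[{"jaw":1,"x":0,"y":0,"z":0,"turn":0.03},{"jaw":1,"x":0,"y":0,"z":0,"turn":0.027},{"jaw":1,"x":0,"y":0,"z":0.02,"turn":0},{"jaw":1,"x":0,"y":0,"z":0.02,"turn":0},{"jaw":1,"x":0,"y":0,"z":0,"turn":0}]'; python3 -m creep '[{"jaw":1,"x":0,"y":0,"z":0.01,"turn":0},{"jaw":1,"x":0,"y":0,"z":0,"turn":0}]'
```

```text
time_s: 7.85
eef_pos: [603.1, -40.8, 205.8]
orientation: [0.943, -0.334, -0.0, 0.0]
contact_force: [4.1, 1.1, -12.1]
grip_width: 11.0
grasp_force: 58.6
time_s: 8.05
eef_pos: [603.1, -40.8, 205.5]
orientation: [0.942, -0.334, 0.0, 0.0]
contact_force: [4.2, 1.0, -12.1]
grip_width: 11.1
grasp_force: 58.6
```

```bash
python3 -m creep '[{"jaw":1,"x":0,"y":0,"z":0.01,"turn":0},{"jaw":1,"x":0,"y":0,"z":0,"turn":0}]';  python3 -m creep '[{"jaw":1,"x":0,"y":0,"z":0.01,"turn":0},{"jaw":1,"x":0,"y":0,"z":0,"turn":0}]'
```

```text
time_s: 8.25
eef_pos: [603.1, -40.8, 205.2]
orientation: [0.942, -0.334, 0.0, 0.0]
contact_force: [5.3, -0.0, -11.3]
grip_width: 10.9
grasp_force: 58.6
time_s: 8.45
eef_pos: [603.1, -40.8, 204.8]
orientation: [0.942, -0.335, 0.0, 0.0]
contact_force: [4.7, 0.8, -10.7]
grip_width: 11.0
grasp_force: 58.6
```

```bash
python3 -m creep '[{"jaw":1,"x":0,"y":0,"z":0.01,"turn":0},{"jaw":1,"x":0,"y":0,"z":0.01,"turn":0},{"jaw":1,"x":0,"y":0,"z":0,"turn":0}]';  python3 -m creep '[{"jaw":1,"x":0,"y":0,"z":0.01,"turn":0},{"jaw":1,"x":0,"y":0,"z":0,"turn":0}]'
```

```text
time_s: 8.75
eef_pos: [603.1, -40.8, 203.8]
orientation: [0.942, -0.335, 0.0, 0.0]
contact_force: [5.2, 0.8, -10.0]
grip_width: 10.8
grasp_force: 58.7
time_s: 8.95
eef_pos: [603.1, -40.8, 203.3]
orientation: [0.942, -0.335, 0.0, 0.0]
contact_force: [4.6, 0.8, -10.8]
grip_width: 11.3
grasp_force: 58.7
```

```bash
python3 -m creep '[{"jaw":1,"x":0,"y":0,"z":0.01,"turn":0},{"jaw":1,"x":0,"y":0,"z":0.01,"turn":0},{"jaw":1,"x":0,"y":0,"z":0,"turn":0}]';  python3 -m creep '[{"jaw":1,"x":0,"y":0,"z":0.01,"turn":0},{"jaw":1,"x":0,"y":0,"z":0.01,"turn":0},{"jaw":1,"x":0,"y":0,"z":0,"turn":0}]'
```

```text
time_s: 9.25
eef_pos: [603.1, -40.8, 202.2]
orientation: [0.942, -0.335, 0.0, 0.0]
contact_force: [5.0, 0.4, -9.9]
grip_width: 11.0
grasp_force: 58.8
time_s: 9.55
eef_pos: [603.1, -40.7, 201.3]
orientation: [0.942, -0.335, 0.0, 0.0]
contact_force: [5.7, 0.6, -8.9]
grip_width: 11.0
grasp_force: 58.9
```

The TCP is 5 mm above home and the force still shows only the spring, so the tooth is in the notch. I'll lower on gently.

```bash
python3 -m creep '[{"jaw":1,"x":0,"y":0,"z":0.015,"turn":0},{"jaw":1,"x":0,"y":0,"z":0.015,"turn":0},{"jaw":1,"x":0,"y":0,"z":0.015,"turn":0},{"jaw":1,"x":0,"y":0,"z":0,"turn":0}]';  python3 -m creep '[{"jaw":1,"x":0,"y":0,"z":0.01,"turn":0},{"jaw":1,"x":0,"y":0,"z":0.01,"turn":0},{"jaw":1,"x":0,"y":0,"z":0,"turn":0}]'
```

```text
time_s: 9.95
eef_pos: [603.1, -40.8, 199.0]
orientation: [0.942, -0.335, 0.0, 0.0]
contact_force: [5.0, -0.6, -8.3]
grip_width: 10.8
grasp_force: 59.0
time_s: 10.25
eef_pos: [603.1, -40.8, 198.0]
orientation: [0.942, -0.335, 0.0, 0.0]
contact_force: [4.8, 0.6, -7.9]
grip_width: 10.8
grasp_force: 59.1
```

```bash
python3 -m creep '[{"jaw":1,"x":0,"y":0,"z":0.01,"turn":0},{"jaw":1,"x":0,"y":0,"z":0.01,"turn":0},{"jaw":1,"x":0,"y":0,"z":0,"turn":0}]';  python3 -m creep '[{"jaw":0.5,"x":0,"y":0,"z":0,"turn":0},{"jaw":0.3,"x":0,"y":0,"z":0,"turn":0},{"jaw":0.3,"x":0,"y":0,"z":0,"turn":0},{"jaw":0.3,"x":0,"y":0,"z":0,"turn":0},{"jaw":0.3,"x":0,"y":0,"z":0,"turn":0}]'; python3 look.py w5
python3 - <<'E'
import cv2; i=cv2.imread("pics/w5.png")
cv2.imwrite("pics/w5c.png",cv2.resize(i[120:350,160:400],None,fx=2.5,fy=2.5,interpolation=cv2.INTER_CUBIC))
E
```

```text
time_s: 10.55
eef_pos: [603.1, -40.8, 197.0]
orientation: [0.942, -0.335, 0.0, 0.0]
contact_force: [4.6, 0.5, -7.9]
grip_width: 11.1
grasp_force: 59.1
time_s: 11.05
eef_pos: [603.0, -40.7, 197.2]
orientation: [0.942, -0.335, 0.0, 0.0]
contact_force: [-0.7, -0.2, 0.7]
grip_width: 30.0
grasp_force: 0.0
selector 0.84 [278.9 259.1] 5466 [601.9 -40.6 185. ]
ring_centre 0.61 [279.1 259.3] 5527 [601. -40. 183.]
pointer_tip 0.88 [276.6 259.3] 5572 [601.9 -38.9 183. ]
knob_grip 0.61 [278.4 257.1] 5634 [615.9 -51.7 220. ]
mark_slow 0.72 [288.2 147.1] 863 [645.3 -82.3 172. ]
mark_fast 0.64 [187.7 277.3] 1054 [622.8  14.4 172. ]
11.4 [603.  -40.7 197. ] [-0.2  0.5  1.7 -0.   1.   2.1]
```

View pics/w5c.png

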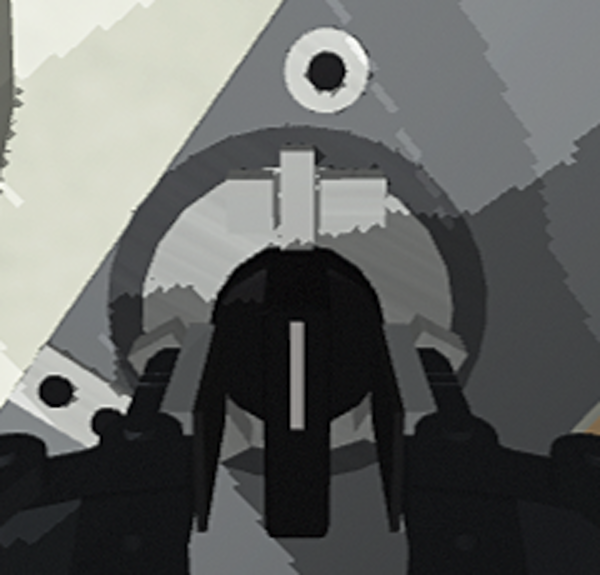

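The tooth at crop (297,200) sits between the two blocks at (250,205) and (350,205), and the jaws are free of the bar. I'll withdraw straight up and check its height from two views.

```bash
python3 -m creep '[{"jaw":0.2,"x":0,"y":0,"z":-0.2,"turn":0},{"jaw":0,"x":0,"y":0,"z":-0.4,"turn":0},{"jaw":0,"x":0,"y":0,"z":-0.5,"turn":0},{"jaw":0,"x":0,"y":0,"z":-0.5,"turn":0},{"jaw":0,"x":0,"y":0,"z":0,"turn":0}]'; python3 look.py w6; python3 -m creep '[{"jaw":0,"x":-0.5,"y":0,"z":-0.2,"turn":0},{"jaw":0,"x":-0.5,"y":0,"z":0,"turn":0},{"jaw":0,"x":-0.4,"y":0,"z":0,"turn":0},{"jaw":0,"x":0,"y":0,"z":0,"turn":0}]'; python3 look.py w7;python3 - <<'E'
import cv2,numpy as np
a,b=[cv2.imread(f"pics/{n}.png") for n in ("w6","w7")]
f=lambda i,r,c:cv2.resize(i[r:r+150,c:c+130],None,fx=3,fy=3,interpolation=cv2.INTER_CUBIC)
cv2.imwrite("pics/w67.png",np.hstack([f(a,130,215),f(b,60,215)]))
E
```

```text
time_s: 11.9
eef_pos: [604.1, -40.8, 281.1]
orientation: [0.942, -0.335, 0.003, -0.0]
contact_force: [0.0, -0.1, -0.3]
grip_width: 42.8
grasp_force: 0.0
selector 0.62 [281.9 212. ] 2419 [603.3 -43.8 185. ]
ring_centre 0.9 [278.3 214.6] 2501 [603.  -39.7 183. ]
pointer_tip 0.97 [277.1 211.7] 2442 [605.5 -40.5 183. ]
knob_grip 0.83 [282.7 212.8] 2455 [610.8 -50.3 220. ]
mark_slow 0.76 [288.6 138.3] 409 [645.  -84.5 172. ]
mark_fast 0.9 [219.5 232.8] 730 [620.   13.2 172. ]
12.25 [602.8 -40.7 276.3] [-0.2  0.4  1.6 -0.   1.2  2.1]
time_s: 12.65
eef_pos: [547.3, 4.6, 287.0]
orientation: [0.943, -0.334, -0.0, 0.0]
contact_force: [0.9, 0.2, -0.8]
grip_width: 42.6
grasp_force: 0.0
selector 0.73 [281.2 116.2] 2731 [604.5 -44.8 185. ]
ring_centre 0.95 [279.2 118. ] 2681 [604.5 -42.8 183. ]
pointer_tip 0.88 [278.6 116.1] 2732 [605.8 -43.4 183. ]
knob_grip 0.75 [278.3 116.9] 2728 [605.3 -42.7 220. ]
mark_slow 0.84 [286.6  41.1] 507 [644.2 -82.2 172. ]
mark_fast 0.64 [213.7 148.3] 936 [620.   14.5 172. ]
13.0 [549.1   3.  286.7] [-0.1  0.3  1.7 -0.   1.1  2.1]
```

View pics/w67.png

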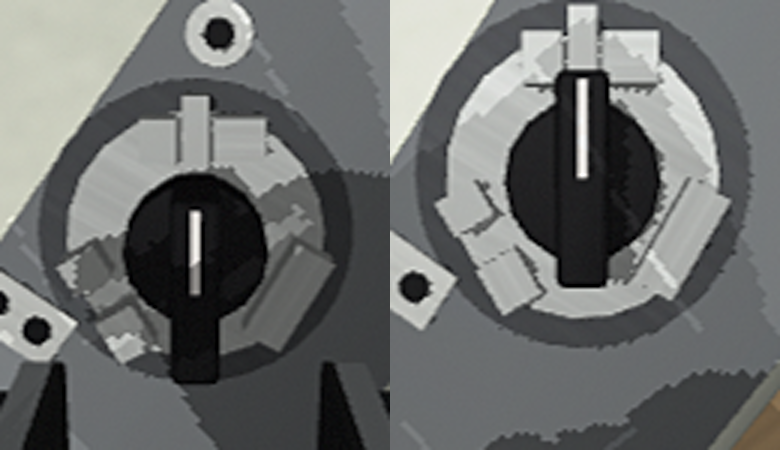

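In both views the tooth at crop (195,130) and (582,40) lies between the blocks. I'll triangulate the white line on the knob (rows 200 to 228 and 86 to 119) for the height.

Run:
```python
from h import *; import pickle
a=pickle.load(open("w6.pkl","rb"));b=pickle.load(open("w7.pkl","rb"))
for u,v in (((280,200),(279,86)),((280,228.3),(279,119.3))): print(*tri([ray(a,u),ray(b,v)]))
A,B=((280,162),(279,61.3));print("tip",*tri([ray(a,A),ray(b,B)]),"slow",tri([ray(a,(288,141)),ray(b,(286.6,41.1))])[0])
s=robot.read_state();print(s["time_s"],s["contact_force"])
```

```text
[619.5283523  -54.84190912 221.6495796 ] [0.0, 0.0]
[603.8260626  -42.11368471 222.50000329] [0.0, 0.0]
tip [635.67229521 -67.97482797 182.1868771 ] [0.0, 0.0] slow [643.92685298 -82.5247514  172.15332813]
13.0 [ 0.08895211 -0.9133215   0.53806794]
```

The knob top is at z ≈ 222, the same as at home before (221.3), whereas riding on the blocks would show about 7 mm more. It's home in the slow notch and the robot is clear.

```bash
python3 -c "
from plant import order
print(order.finish_job())"
```

```text
the job is handed in; nothing more can be done
None
```

The selector is in the slow-gear notch on the one-dot side, about 0.94 rad clockwise from neutral. Force readings and two camera views show it home to within about 1 mm; the gripper let go and withdrew, and I handed the job in at about 13 s.

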